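# Deepen the stroke of the hand press by four clicks of its depth dial

## Robot

A 6-joint arm with a two-finger parallel gripper is mounted at the origin on the work surface. World frame = base frame: x ahead of the robot, y to its left, z up, the work surface at z = 0. Lengths are in mm, angles in degrees, forces in N, time in s.
With the tool pointing down it reaches from about 300 to 1000 mm from the base axis. Payload 5.1 kg.
Tool frame: the origin (TCP) lies at the very end of the fingers, on their centre line; the grasp point (between the pads) lies 19 mm behind it (r.hold_point_z is the distance from the TCP to the grasp point, in mm); z points along the fingers, y is the line along which they close (so a half turn about z gives the same grasp; the last joint's range is limited). The gripper opens to 95 mm and grips with 3 to 60 N. Pads are 20 mm wide; open, the fingers measure 119 mm over their backs; the gripper's body (75 mm by 180 mm) begins 59 mm behind the grasp point.
Start: joints at [-68.446, 7.093, 94.555, -0, 78.352, -4.733], TCP at [287.835, -582.783, 214.656] pointing down, gripper open.
Joint ranges: [-149.61, 149.61], [-58.7, 133.49], [1.44, 155.28], [-77.14, 257.14], [18.33, 153.61], [-166.67, 166.67]. Speed limits (degrees/s): [147.25, 147.25, 180, 180, 180, 180].

## Interface

Orientations are given as [roll, pitch, yaw] about the fixed x, y, z axes, in that order (R = Rz(yaw) Ry(pitch) Rx(roll)).
In Python, from cell import r, vision, close_job gives the robot as it stands.
- The arm moves only by the tool jog_arm, never from a script. Its argument "motion" is a list of rows, each a list of 2 entries, a list of its own where there are three numbers: the shift along the tool's x, y, z in cm, then the turn, a rotation vector about the tool's x, y, z in rad. A call has 1 to 20 rows; each row is the pose to reach, as a shift and turn from the pose commanded when the call began, along the tool's axes at that moment; what a row does not reach only later rows make up. A row lasts 1/8 s, in which the tool goes at most 62.5 mm and 10.7 degrees, less where a joint would pass 70% of its speed; a pose out of reach is approached as far as the arm can. A call with a gripper value outside its range is refused whole. "jaw" is the closure in counts, from 0 (fully open) to 255 (shut), set as the call begins (left out, the last holds). The fingers move at their own pace and stop on an object; "force" is the grip in N (left out, the last holds). Time passes only in rows, so rows that repeat a pose let the fingers close. It gives the time, the measured TCP pose, the force, the opening and the grip force at its end, in the units of the state.
- r.read_state(): the state, without advancing time (a new reading comes with each control period).
- vision.grab_frame(name): name is "side" or "top" or "wrist"; returns a dict with "frame" (384x512x3 uint8, red, green, blue), "K" (3x3 intrinsics, pixels), "rvec" (rotation vector, rad) and "tvec" (3), from world to camera coordinates, as OpenCV has them. Camera axes: x right, y down, z forward; pixel columns grow to the right and rows downward; lengths in mm; the calibration is good to about 2 mm. A picture is of the moment at which its call begins. There is no depth.
- close_job(): hands the job in; it is judged then, once.
The state is a dict: "time": time; "qpos": joint angles; "joint_velocities": joint speeds; "tau": joint torques, N m; "tcp_pos": TCP position; "tool_rot": TCP orientation; "contact_force": force on the tool from outside, world axes, zero at the start; "ft_torque": the same for the moment, N m; "finger_gap": finger opening in mm; "finger_force": force on a finger pad.
Only numpy, scipy, OpenCV 4.12 (cv2) and the standard library are available. Lean on these libraries where they do the work, as an engineer would, in place of code of your own. Each camera call takes 0.05 s, during which the arm holds its last target. There are 200 camera calls.

## Task

The hand press is seating the contacts too shallow. With a fingertip, push the bar of the depth dial on top of the press round clockwise (seen from above) by exactly four clicks from where it stands, without running on past the fourth, and leave it resting in that click. Do not pinch the bar, pull the press lever or shift anything else on the bench.

Things in the scene. Friction and masses are not known exactly. Their poses are not given: they have to be found in the camera images.
- dial_top (a point): middle of the top face of the dial's finger bar, on the dial's vertical turning axis, 234.5 mm above the table. The black upright bar runs straight through the axis: 76 mm long, 11 mm thick, 20 mm high, standing on the dial's round aluminium skirt (78 mm across, top face 214.5 mm above the table). The point turns with the bar: x along it to its index end, z up.
- index_end (a point): middle of the end face of the bar that bears a white index line, 38 mm from the dial's axis and 224.5 mm above the table. The bar's two ends are equal but for the white line; either may be pushed. (The rules call the left and right halves of the bar, seen from the axis to this end, dial_c13 and dial_c14.)
- collar: black collar under the dial, 96 mm across, top face 204 mm above the table, with 12 equal white marks round its rim, one for each click, and a brass spring plunger on its side. Origin on the dial's axis, 190 mm above the table, on the top of the press head. Nothing above or round the dial stands higher than its bar.
- dial (a joint): turn of the dial in rad, 0 where it stands at the start (within 0.03), growing clockwise seen from above. 12 clicks a turn: one is 0.5236 rad (30 degrees), four are 2.094. To leave a click takes 0.1 to 0.15 N m (some 4 N at 30 mm from the axis); past half-way to the next click the dial snaps on by itself, away from the finger, and stays there when let go.
- press: green cast hand press, fixed to the bench, 210 mm deep, 120 mm wide at the foot, head 88 mm wide. Origin on the table under the ram and the dial's axis; its x axis points to the back of the press (the column), y to its left.
- lever (a joint): press lever at the right of the head, in rad: 0 raised (its sprung rest), growing as it is pulled down. From a shaft 155 mm above the table it points to the front of the press and up, to a 32 mm black ball about 115 mm in front and 70 mm right of the dial's axis; the ball's top is 226 mm above the table.
- contact_tray: open white plastic tray, 100 x 130 x 22 mm, with loose brass contacts in it, standing left of the press. Origin under its middle; leave alone.
- housing_tray: open grey plastic tray, 100 x 130 x 22 mm, with small clear connector housings in it, standing right of the press. Origin under its middle; leave alone.
- tweezers: steel tweezers, 125 mm long, 7 mm high, lying in front of the press. Origin under its middle; leave alone.
- spectacles: wire-framed spectacles, 120 x 116 x 40 mm, to the left. Origin under its middle; leave alone.
- phone: mobile phone, 150 x 72 x 9 mm, lying flat to the right. Origin under its middle; leave alone.
- cot_tray: flat steel tray, 80 x 110 x 6 mm, with rolled white finger cots, far left. Origin under its middle; leave alone.
- caliper: digital caliper, 230 mm long, lying flat across the back of the table. Origin under its middle; leave alone.
- cleaner_bottle: clear round bottle, 60 mm across and 150 mm high, white cap, far right. Origin under its middle; leave alone.

How it is judged (in metres and radians):
On the way:
1. a fingertip pushes the finger bar while the dial is on its way through the first three clicks ((contact force between the fingers and dial_c13 above 0.3 N or contact force between the fingers and dial_c14 above 0.3 N) and value of joint dial between 0.1 and 1.8 rad), for 0.04 s.
At the end, for the whole second after the job is handed in: The dial rests in the fourth click clockwise from where it stood (2.094 rad, within 0.13 rad), not moving; the lever is up (below 0.1 rad) and every bystander is within 20 mm of where it was (value of joint dial between 1.9644 and 2.2244 rad and velocity of joint dial between -0.05 and 0.05 rad/s and value of joint lever below 0.1 rad and distance of each of contact_tray, housing_tray, tweezers, spectacles, phone, cot_tray, caliper, cleaner_bottle from where it was at the start of the episode below 0.02 m); the robot touches nothing.
It fails at once if the dial is run past the fourth click (more than half-way to the fifth) (value of joint dial above 2.3562 rad).
It fails at once if the dial is turned a click the wrong way (more than half-way to it) (value of joint dial below -0.2618 rad).
It fails at once if the finger bar is pinched: fingers press on both of its sides at once (contact force between the fingers and dial_c13 above 1.5 N and contact force between the fingers and dial_c14 above 1.5 N).
It fails at once if the press lever is pulled down (value of joint lever above 0.15 rad).
It fails at once if something else on the bench is shifted by more than 20 mm (distance of any of contact_tray, housing_tray, tweezers, spectacles, phone, cot_tray, caliper, cleaner_bottle from where it was at the start of the episode above 0.02 m).
It also fails if it takes over 45 s, if anything falls off the work surface, if the arm or the gripper's body presses on something with over 40 N, if the wrist force passes 120 N, or if a joint passes its speed limit or range.

## Working session

There is one attempt and no reset: what is moved stays moved. The work goes in short steps, Python scripts to look and compute and a tool call to move; the robot and the scene stay as the last step left them, time stands still between calls to the robot, and variables do not carry over. Pictures are saved under pics/ and viewed, at most 10 in all, crops included, and the job is handed in when it is done.

Besides the shell and the picture viewer there is one more tool, called after ">>>" as name(argument=value, ...), one argument or row to a line, values as JSON. jog_arm: Moves the arm, as the interface text tells. Its arguments: {"type":"object","properties":{"motion":{"type":"array"},"jaw":{"type":"number"},"force":{"type":"number"}},"required":["motion"]}

```bash
mkdir -p pics; python3 - <<'E'
from cell import r,vision
import cv2,numpy as np
ims=[]
for n in("top","side"):
    d=vision.grab_frame(n);np.savez(n+'.npz',**d);cv2.imwrite(f'pics/{n}.png',d['frame'][:,:,::-1]);R=cv2.Rodrigues(d['rvec'])[0];print(n,d['K'].tolist(),(-R.T@d['tvec'].ravel()).round(1),R[2].round(2))
    cv2.imwrite(f'pics/{n}0.png',cv2.resize(d['frame'][:,:,::-1],(800,600)))
s=r.read_state();print(s['tcp_pos'],s['tool_rot'],s['time'])
E
```

```text
top [[376.37256721682303, 0.0, 250.42169815109673], [0.0, 376.37256721682303, 187.3756325548516], [0.0, 0.0, 1.0]] [ 386.4  -25.2 1157.9] [ 0.22  0.03 -0.98]
side [[414.40635848053256, 0.0, 247.8045352471362], [0.0, 414.40635848053256, 190.24206632116724], [0.0, 0.0, 1.0]] [ 469.8 1020.   795.6] [ 0.09 -0.84 -0.53]
[ 287.61531372 -582.25638573  213.51306522] [-1.79891795e+02 -7.03153140e-03  2.62852888e+01] 0.1
```

View pics/top0.png

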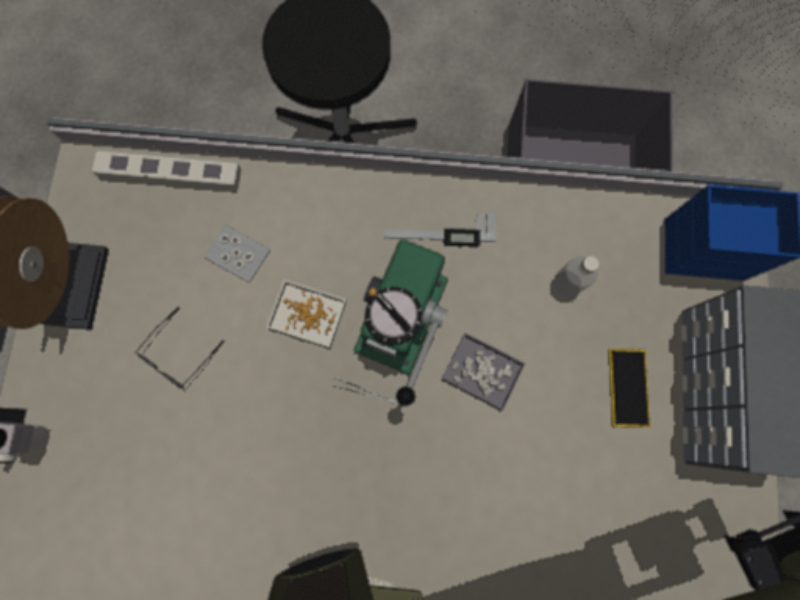

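View pics/side0.png

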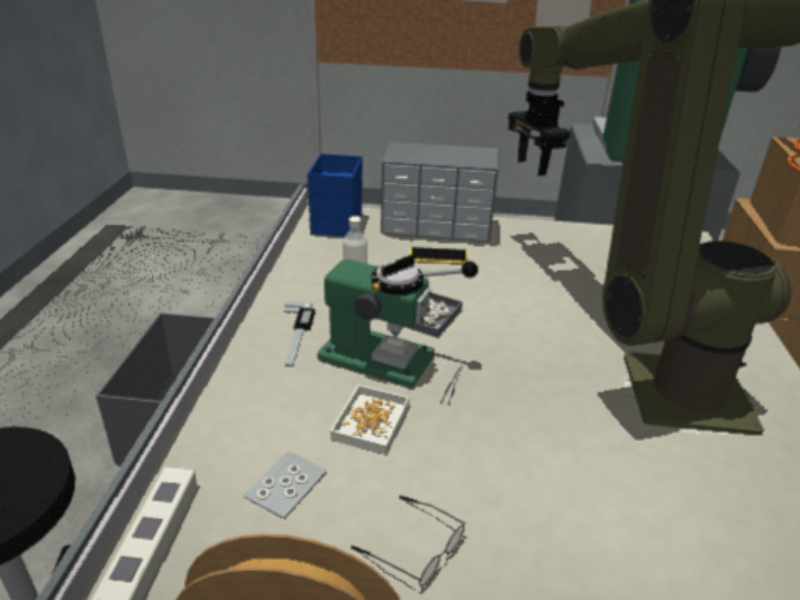

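The top view shows the dial at about (394,315) of 800x600, with its bar running from upper left to lower right. The lever ball is at (405,396). I'll enlarge the dial next.

```bash
python3 - <<'E'
import cv2,numpy as np
t=cv2.imread('pics/top.png')[170:240,215:300];s=cv2.imread('pics/side.png')[155:200,215:315]
a=cv2.resize(t,None,fx=8,fy=8,interpolation=cv2.INTER_CUBIC)
cv2.imwrite('pics/c1.png',a)
def ray(n,u,v,z):
    d=np.load(n+'.npz');R=cv2.Rodrigues(d['rvec'])[0];c=-R.T@d['tvec'].ravel()
    w=R.T@np.linalg.inv(d['K'])@[u,v,1];return (c+w*(z-c[2])/w[2]).round(1)
print(ray('top',394*.64,315*.64,214.5),ray('top',405*.64,396*.64,210))
E
```

```text
[562.4  -6.9 214.5] [434.6 -36.8 210. ]
```

View pics/c1.png

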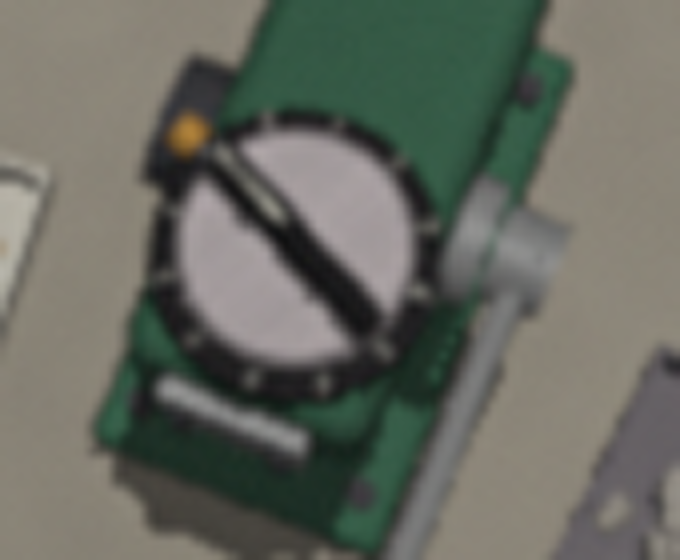

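The enlarged crop shows the skirt centre at about (296,240) and the bar from the index end (215,148) to the plain end (370,335). The index end points to +x,+y. Converting these to world coordinates.

```bash
cat > h.py <<'E'
import cv2,numpy as np
def ray(d,u,v,z):
    R=cv2.Rodrigues(np.array(d['rvec']))[0];c=-R.T@np.array(d['tvec']).ravel()
    w=R.T@np.linalg.inv(d['K'])@[u,v,1];return c+w*(z-c[2])/w[2]
E
python3 - <<'E'
from h import *
d=np.load('top.npz')
f=lambda x,y,z:ray(d,215+x/8-.44,170+y/8-.44,z)
c=f(296,240,214.5);a=f(217,148,234.5);b=f(370,332,234.5)
print(c,a,b,(a+b)/2,np.linalg.norm(a-b),np.degrees(np.arctan2(*(a-b)[[1,0]])))
print('skirt dia',np.linalg.norm(f(174,240,214.5)-f(418,240,214.5)))
E
```

```text
[567.47437998  -4.91009729 214.5       ] [590.5591604   22.21888986 234.5       ] [536.94078368 -30.97254314 234.5       ] [563.74997204  -4.37682664 234.5       ] 75.52654412373634 44.77097662872488
skirt dia 77.81979300800548
```

>>> jog_arm(
  motion=[
    [[0, 0, -6], [0, 0, 0]],
    [[0, 0, -10], [0, 0, 0]],
    [[5, -4, -10], [0, 0, -0.18]],
    [[10, -8, -10], [0, 0, -0.36]],
    [[15, -12, -10], [0, 0, -0.54]],
    [[20, -16, -10], [0, 0, -0.72]],
    [[25, -20, -10], [0, 0, -0.9]],
    [[30, -24.3, -10], [0, 0, -1.08]],
    [[35, -28.4, -10], [0, 0, -1.26]],
    [[40, -32.5, -10], [0, 0, -1.44]],
    [[45, -36.5, -10], [0, 0, -1.62]],
    [[49, -40, -10], [0, 0, -1.8]],
    [[52.3, -42.4, -10], [0, 0, -1.897]],
    [[52.3, -42.4, -10], [0, 0, -1.897]],
    [[52.3, -42.4, -10], [0, 0, -1.897]],
    [[52.3, -42.4, -10], [0, 0, -1.897]],
  ],
  jaw=255,
  force=20,
)

```text
time: 2.1
tcp_pos: [568.6, 27.7, 314.6]
tool_rot: [-180.0, 0.0, 134.9]
contact_force: [0.1, -0.1, -0.9]
finger_gap: 0.7
finger_force: 0.0
```

```bash
python3 - <<'E'
from cell import r,vision
from h import *
s=r.read_state();print({k:np.round(s[k],2) for k in('time','tcp_pos','tool_rot','qpos','contact_force','finger_gap')})
d=vision.grab_frame("wrist");np.savez('w.npz',**d);f=np.ascontiguousarray(d['frame'][:,:,::-1])
R=cv2.Rodrigues(d['rvec'])[0]
for z in(300,220):print(cv2.projectPoints(np.array([[s['tcp_pos'][0],s['tcp_pos'][1],z],[565.6,-4.7,234.5]]),d['rvec'],d['tvec'],d['K'],None)[0].round().tolist())
cv2.imwrite('pics/w0.png',cv2.resize(f,(800,600),interpolation=cv2.INTER_CUBIC))
E
```

```text
{'time': np.float64(2.1), 'tcp_pos': array([568.59,  27.75, 314.6 ]), 'tool_rot': array([-179.98,    0.  ,  134.85]), 'qpos': array([-2.600e+00, -5.600e+00,  9.787e+01, -2.000e-02,  8.774e+01,
       -4.745e+01]), 'contact_force': array([ 0.13, -0.14, -0.91]), 'finger_gap': np.float64(0.66)}
[[[253.0, 225.0]], [[227.0, 217.0]]]
[[[253.0, 193.0]], [[227.0, 217.0]]]
```

View pics/w0.png

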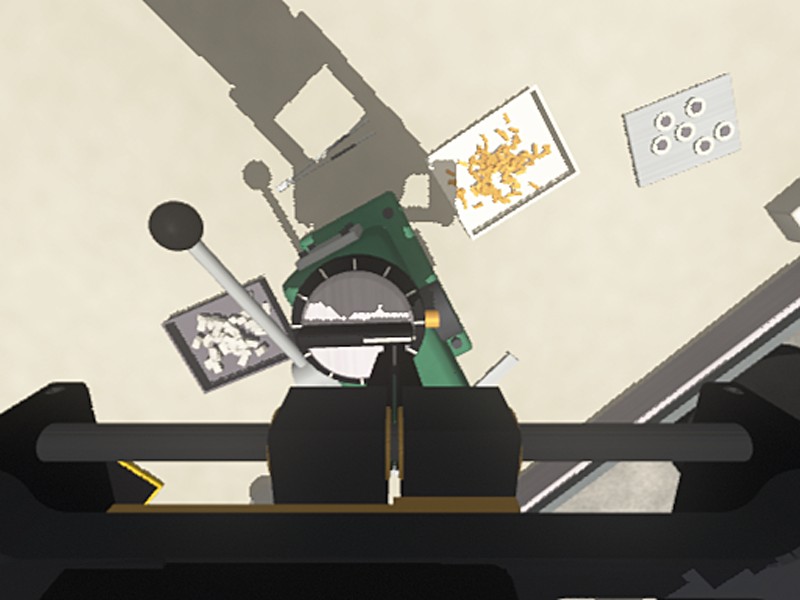

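The wrist view shows the bar lying horizontal from (298,336) to (414,332), with the index line at its right end. The fingertip is at about (394,350), below the bar and on its anticlockwise side. I'll enlarge it to refine the axis.

```bash
python3 - <<'E'
from h import *
f=np.load('w.npz')['frame'][155:260,175:285,::-1]
f=(255*(f/255.)**.6).astype('u1')
cv2.imwrite('pics/w1.png',cv2.resize(f,None,fx=5.7,fy=5.7,interpolation=cv2.INTER_CUBIC))
E
```

```text
(no output)
```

View pics/w1.png

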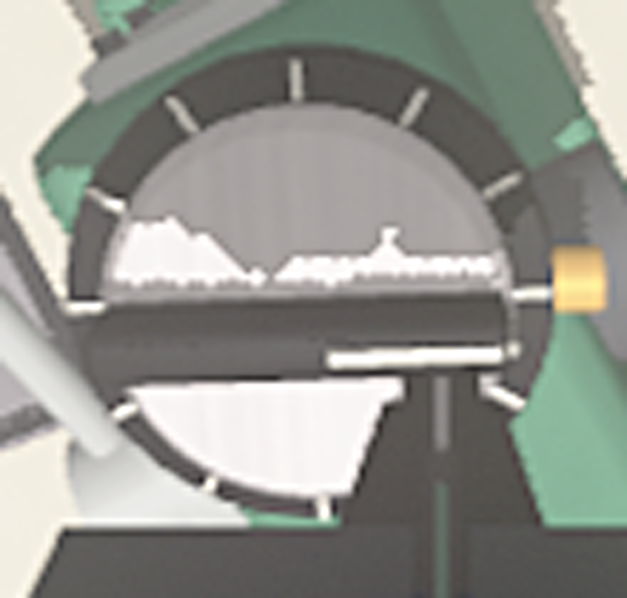

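```bash
python3 - <<'E'
from h import *
d=np.load('w.npz')
f=lambda x,y,z:ray(d,175+x/5.7-.41,155+y/5.7-.41,z)
print('collar',f(310,298,204).round(1))
for p in((107,200,505,395),(500,185,125,410),(87,308,532,294),(296,80,325,507),(413,107,212,485)):
    print(((f(*p[:2],204)+f(*p[2:],204))/2).round(1), np.linalg.norm(f(*p[:2],204)-f(*p[2:],204)).round(1))
a=f(515,353,234.5);b=f(85,367,234.5);print('bar',a,b,(a+b)/2,np.linalg.norm(a-b),np.degrees(np.arctan2(*(a-b)[[1,0]])))
a=f(330,360,234.5);b=f(505,353,234.5);print(np.degrees(np.arctan2(*(b-a)[[1,0]])))
A=f(330,360,234.5);print('tip',f(441,378,234.5), f(441,378,314))
R=cv2.Rodrigues(d['rvec'])[0];print((-R.T@d['tvec'].ravel()),R.round(2))
p=lambda P:(cv2.projectPoints(np.array(P,float),d['rvec'],d['tvec'],d['K'],None)[0].reshape(-1,2)-[175-.41,155-.41])*5.7
print(p([[568.6,27.7,314.6]]))
E
```

```text
collar [564.8  -5.3 204. ]
[565.   -5.6 204. ] 86.0
[564.9  -5.9 204. ] 87.1
[565.1  -5.9 204. ] 86.3
[565.6  -5.9 204. ] 87.9
[565.4  -6.3 204. ] 87.9
bar [591.31720186  22.33223261 234.5       ] [539.89693288 -32.60079868 234.5       ] [565.60706737  -5.13428303 234.5       ] 75.2441492011237 46.89174490345954
47.34948380924615
tip [585.49443058   9.88531309 234.5       ] [561.77168375  33.84417783 314.        ]
[510.90337888  85.21878656 484.47057267] [[ 0.71  0.71 -0.  ]
 [ 0.68 -0.68  0.29]
 [ 0.2  -0.21 -0.96]]
[[445.17771382 450.19108407]]
```

>>> jog_arm(
  motion=[
    [[0, 0, 3], [0, 0, 0]],
    [[0, 0, 6], [0, 0, 0]],
    [[0, 0, 7.5], [0, 0, 0]],
    [[0, 0, 8.5], [0, 0, 0]],
    [[0, 0, 9.2], [0, 0, 0]],
    [[0, 0, 9.2], [0, 0, 0]],
    [[0, 0, 9.2], [0, 0, 0]],
  ],
)

```text
time: 3.02
tcp_pos: [569.5, 29.0, 223.6]
tool_rot: [179.9, 0.1, 135.0]
contact_force: [0.1, -0.2, -0.3]
finger_gap: 0.3
finger_force: 0.0
```

```bash
cat > look.py <<'E'
from cell import r,vision
from h import *
import sys
s=r.read_state();p=s['tcp_pos'];print({k:np.round(s[k],2) for k in('time','tcp_pos','tool_rot','contact_force')})
q=np.array(p[:2])-[565.4,-5.7];print('r',np.hypot(*q),'ang',np.degrees(np.arctan2(q[1],q[0])))
d=vision.grab_frame("wrist");np.savez('w.npz',**d)
f=cv2.convertScaleAbs(d['frame'][130:260,165:295,::-1],alpha=1.2,beta=15)
cv2.imwrite(f'pics/{sys.argv[1]}.png',cv2.resize(f,None,fx=4.5,fy=4.5,interpolation=cv2.INTER_CUBIC))
E
python3 look.py w2
```

```text
{'time': np.float64(3.02), 'tcp_pos': array([569.47,  29.  , 223.62]), 'tool_rot': array([1.7994e+02, 6.0000e-02, 1.3498e+02]), 'contact_force': array([ 0.14, -0.17, -0.31])}
r 34.940446453309384 ang 83.31789329363177
```

View pics/w2.png

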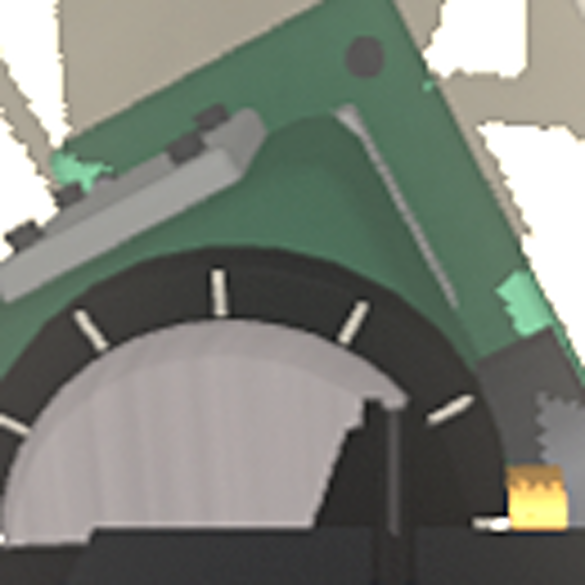

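The fingertip is beside the bar near its index end, on the anticlockwise side, and clear of the skirt; its tip shows at about (375,400). Now I'll work out the arc table.

```bash
python3 -c "
import numpy as np
for a in np.arange(1,15)*.08:
  c,s=np.cos(a),np.sin(a);print('%.2f %.2f %.2f'%(a,1.66*c-2.74*s-1.66,1.66*s+2.74*c-2.74))"
```

```text
0.08 -0.22 0.12
0.16 -0.46 0.23
0.24 -0.70 0.32
0.32 -0.95 0.38
0.40 -1.20 0.43
0.48 -1.45 0.46
0.56 -1.71 0.46
0.64 -1.96 0.45
0.72 -2.22 0.41
0.80 -2.47 0.36
0.88 -2.71 0.29
0.96 -2.95 0.19
1.04 -3.18 0.08
1.12 -3.40 -0.05
```

>>> jog_arm(
  motion=[
    [[-0.25, 0, 0], [0, 0, 0]],
    [[-0.5, 0, 0], [0, 0, 0]],
    [[-0.5, 0, 0], [0, 0, 0]],
  ],
)

```text
time: 3.45
tcp_pos: [572.6, 26.0, 223.1]
tool_rot: [179.9, -0.1, 135.0]
contact_force: [-1.5, 3.5, 3.0]
finger_gap: 0.3
finger_force: 2.0
```

>>> jog_arm(
  motion=[
    [[-0.22, 0.12, 0], [0, 0, 0.08]],
    [[-0.46, 0.23, 0], [0, 0, 0.16]],
    [[-0.7, 0.32, 0], [0, 0, 0.24]],
    [[-0.95, 0.38, 0], [0, 0, 0.32]],
    [[-1.2, 0.43, 0], [0, 0, 0.4]],
    [[-1.45, 0.46, 0], [0, 0, 0.48]],
    [[-1.71, 0.46, 0], [0, 0, 0.56]],
    [[-1.96, 0.45, 0], [0, 0, 0.64]],
    [[-2.22, 0.41, 0], [0, 0, 0.72]],
    [[-2.47, 0.36, 0], [0, 0, 0.8]],
    [[-2.71, 0.29, 0], [0, 0, 0.88]],
    [[-2.71, 0.29, 0], [0, 0, 0.88]],
    [[-2.71, 0.29, 0], [0, 0, 0.88]],
  ],
)

```text
time: 5.08
tcp_pos: [593.7, 8.1, 222.5]
tool_rot: [180.0, 0.0, 84.6]
contact_force: [-0.8, 0.1, -1.5]
finger_gap: 0.5
finger_force: 0.0
```

```bash
python3 look.py w3; python3 - <<'E'
from cell import vision
import cv2
d=vision.grab_frame('top');a=cv2.resize(d['frame'][170:240,205:305,::-1],None,fx=5,fy=5,interpolation=cv2.INTER_CUBIC)
w=cv2.imread('pics/w3.png');w=cv2.resize(w,(290,290))
import numpy as np
o=np.zeros((350,790,3),'u1');o[:,:500]=a;o[:290,500:]=w;cv2.imwrite('pics/m3.png',o)
E
```

```text
{'time': np.float64(5.08), 'tcp_pos': array([593.73,   8.13, 222.49]), 'tool_rot': array([1.800e+02, 3.000e-02, 8.462e+01]), 'contact_force': array([-0.76,  0.05, -1.48])}
r 31.520974187772307 ang 26.023112674403393
```

View pics/m3.png

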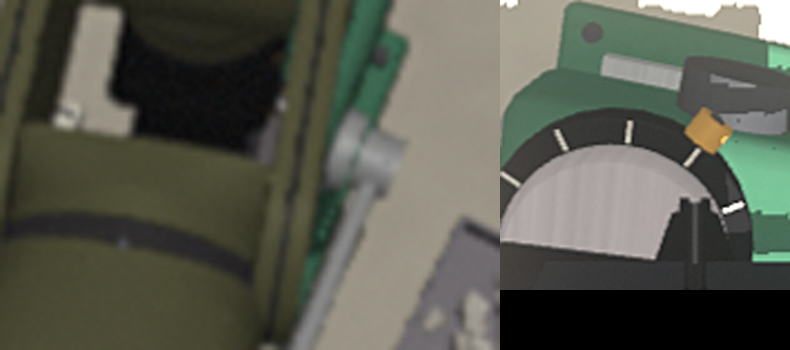

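The top view is blocked by the arm. The wrist view shows the fingertip over the skirt, and the force has dropped to about 0, so the bar has snapped ahead to 60°. Next is the third click, stopping just short of the fourth's tipping point.

>>> jog_arm(
  motion=[
    [[-0.22, 0.12, 0], [0, 0, 0.08]],
    [[-0.46, 0.23, 0], [0, 0, 0.16]],
    [[-0.7, 0.32, 0], [0, 0, 0.24]],
    [[-0.95, 0.38, 0], [0, 0, 0.32]],
    [[-1.2, 0.43, 0], [0, 0, 0.4]],
    [[-1.45, 0.46, 0], [0, 0, 0.48]],
    [[-1.71, 0.46, 0], [0, 0, 0.56]],
    [[-1.96, 0.45, 0], [0, 0, 0.64]],
    [[-2.22, 0.41, 0], [0, 0, 0.72]],
    [[-2.47, 0.36, 0], [0, 0, 0.8]],
    [[-2.47, 0.36, 0], [0, 0, 0.8]],
    [[-2.47, 0.36, 0], [0, 0, 0.8]],
  ],
)

```text
time: 6.68
tcp_pos: [595.0, -16.2, 222.7]
tool_rot: [-180.0, -0.0, 38.8]
contact_force: [1.1, 2.0, -0.5]
finger_gap: 0.4
finger_force: 1.0
```

>>> jog_arm(
  motion=[
    [[-0.11, 0.06, 0], [0, 0, 0.04]],
    [[-0.22, 0.12, 0], [0, 0, 0.08]],
    [[-0.34, 0.18, 0], [0, 0, 0.12]],
    [[-0.46, 0.23, 0], [0, 0, 0.16]],
    [[-0.46, 0.23, 0], [0, 0, 0.16]],
  ],
)

```text
time: 7.3
tcp_pos: [592.6, -21.7, 222.6]
tool_rot: [180.0, 0.0, 29.6]
contact_force: [0.9, -0.1, 0.0]
finger_gap: 0.5
finger_force: 0.0
```

>>> jog_arm(
  motion=[
    [[0, 0, 0], [0, 0, 0]],
    [[0, 0, 0], [0, 0, 0]],
    [[0, 0, 0], [0, 0, 0]],
  ],
)

```text
time: 7.68
tcp_pos: [592.8, -21.3, 222.6]
tool_rot: [180.0, 0.0, 29.6]
contact_force: [-0.7, 1.0, -0.7]
finger_gap: 0.7
finger_force: 0.0
```

>>> jog_arm(
  motion=[
    [[0.4, 0, 0], [0, 0, 0]],
    [[0.8, 0, 0], [0, 0, 0]],
    [[0.8, 0, -2], [0, 0, 0]],
    [[0.8, 0, -5], [0, 0, 0]],
    [[0.8, 0, -9], [0, 0, 0]],
    [[0.8, 0, -9], [0, 0, 0]],
    [[0.8, 0, -9], [0, 0, 0]],
  ],
)

```text
time: 8.55
tcp_pos: [599.8, -17.3, 313.1]
tool_rot: [180.0, -0.0, 29.6]
contact_force: [0.3, -0.8, -0.4]
finger_gap: 0.0
finger_force: 0.0
```

```bash
python3 look.py w4
```

```text
{'time': np.float64(8.55), 'tcp_pos': array([599.76, -17.29, 313.09]), 'tool_rot': array([ 1.7998e+02, -3.0000e-02,  2.9560e+01]), 'contact_force': array([ 0.34, -0.81, -0.42])}
r 36.25993105247886 ang -18.63851310043669
```

View pics/w4.png

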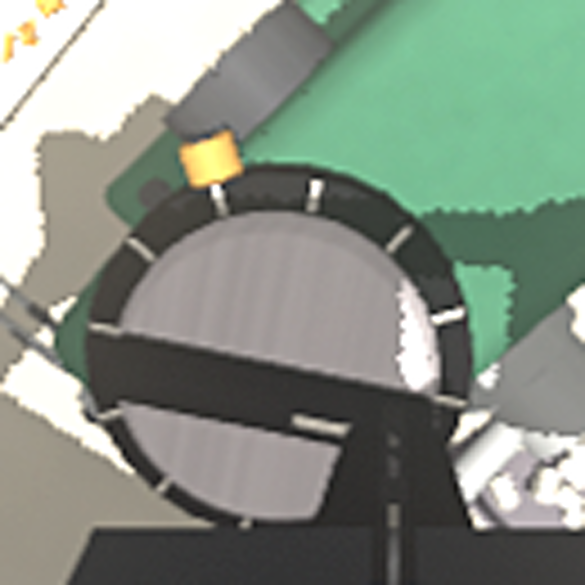

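The index end now points at the fourth mark, (450,402), clockwise from the plunger mark at (220,197). I'll check the angle, then move the arm clear.

```bash
python3 - <<'E'
from h import *
d=np.load('w.npz')
f=lambda x,y,z:ray(d,165+x/4.5-.4,130+y/4.5-.4,z)
g=lambda a,b:np.degrees(np.arctan2(*(b-a)[[1,0]]))
print(g(f(293,420,234.5),f(348,432,234.5)),g(f(122,401,234.5),f(338,442,234.5)),g(f(105,335,214.5),f(405,392,214.5)),'want',46.8-120)
print('tick',g(f(105,328,204),f(450,402,204)))
E
```

```text
-73.80888535609085 -72.1542367421935 -71.98095387545193 want -73.2
tick -73.42061090812875
```

>>> jog_arm(
  motion=[
    [[0, 0, -3], [0, 0, 0]],
    [[0, 0, -6], [0, 0, 0]],
    [[0, 0, -8], [0, 0, 0]],
    [[0, 0, -8], [0, 0, 0]],
    [[0, 0, -8], [0, 0, 0]],
  ],
)

```text
time: 9.22
tcp_pos: [599.4, -17.3, 390.8]
tool_rot: [-179.9, 0.1, 29.6]
contact_force: [0.2, 0.3, -0.8]
finger_gap: 0.2
finger_force: 0.0
```

The bar measures about -73°, against a target of -73.2°, so the dial is resting in the fourth click.

```bash
python3 -c "
from cell import close_job
print(close_job())"
```

```text
the job is handed in; nothing more can be done
None
```

I pushed the depth dial four clicks clockwise with the closed fingertips; by the wrist camera it rests in the fourth click (bar at about -73°, target -73.2°), the arm is clear, and the job is handed in, with no verdict returned.

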